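# Scrub out the cone compartment of a sorting drum

## Task

Scrub out one compartment of the round sorting drum, the one with the little cone on the ledge outside it: turn the flat steel lid by its bar until the whole opening lies over that compartment, then scrub with the brush inside, down to the floor, up past half the depth and down to the floor once more. Stand the brush back upright in its wooden block, with the lid's opening still fully over the cone compartment, and do not disturb the two turned figures.

Things in the scene. Friction and masses are not known exactly. Their poses are not given: they have to be found in the camera images.
- drum: Fixed round wooden drum, 184 mm across, 83 mm high, under a flat lid; origin: centre of its underside; any yaw. Two crossed dividers, 4 mm thick and nearly as high as the lid, make four quarter compartments centred on its +x, +y, -x, -y axes. Inner floor 8 mm above the table, wall 6 mm. Ledges outside reach 126 mm from the axis, tops 40 mm above the table, each with a wooden sample.
- cone_cell (a point): Middle of the cone compartment, fixed to the drum: 52 mm from its axis along its +x, 87 mm above the table (in the lid). Samples on the ledges outside the compartments: cone on +x (28 mm wide, 34 mm high), ball on +y (28 mm), cube on -x (24 mm), lying dowel on -y (32 mm long).
- lid (a joint): Turn of the lid about the drum's upright axis, rad, counter-clockwise seen from above; 0 (or any multiple of 2 pi) when the opening is centred over the cone compartment, pi/2 over the ball's. It turns freely both ways without stops, with friction of 0.15 N m, and stays where it is left.
- lid_bar (a point): Centre of the dark wooden bar on top of the lid, on the turning axis, 105 mm above the table. The bar is 44 mm long, 16 mm wide and stands 30 mm above the lid (top 120 mm above the table); its length (the point's x axis) points towards the opening.
- opening (a point): Centre of the lid's only opening, a round hole of 54 mm, 52 mm from the axis. The lid is a steel disc 184 mm across, 6 mm thick, underside 84 mm and top 90 mm above the table. With the opening within about 9 mm of centre over a compartment no divider shows in it.
- block: Fixed wooden block 76 x 76 x 75 mm in which the brush stands. Origin: centre of its underside. In its top is a round hole, 40 mm wide and 65 mm deep (hole floor 10 mm above the table).
- brush_handle (a point): Middle of the brush's wooden handle, 147 mm above the brush's lower end, the place to grip it. The brush is straight, 185 mm long, round, 60 to 110 g: scrubbing head 26 mm wide and 60 mm long at the lower end, thin steel stem 7 mm, handle 16 mm wide from 110 to 185 mm. It starts upright in the block; z axis along the brush, towards the handle.
- brush_tip (a point): Centre of the lower end of the brush head.
- figure1: Loose turned wooden figure, flared body 76 mm wide with a ball head, 138 mm high, standing beyond the work. Origin: centre of its underside. Bystander.
- figure2: A second, equal figure, to the robot's right. Bystander.
Mind the look-alikes: they are no part of the job. There is more than one size of the part that bears brush_handle; the job needs the smaller. Several things look just like the block: the one meant starts nearest to the robot's base.

How it is judged:
By the outcome, as a careful person would: the job done as asked, in the order asked, and still so for the second after the job is handed in, with the robot touching nothing.
It also fails if it takes over 72 s, if anything falls off the work surface, if the arm or the gripper's body presses on something with over 40 N, if the wrist force passes 120 N, or if a joint passes its speed limit or range.

## Robot

A 6-joint arm with a two-finger parallel gripper is mounted at the origin on the work surface. World frame = base frame: x ahead of the robot, y to its left, z up, the work surface at z = 0. Lengths are in m, angles in degrees, forces in N, time in s.
With the tool pointing down it reaches from about 0.325 to 0.85 m from the base axis. Payload 15.5 kg.
Tool frame: the origin (TCP) lies at the very end of the fingers, on their centre line; the grasp point (between the pads) lies arm.grip_depth behind it (arm.grip_depth is the distance from the TCP to the grasp point, in m); z points along the fingers, y is the direction in which the jaws open and shut (so a half turn about z gives the same grasp; the last joint's range is limited). The gripper opens to 91 mm and grips with 3 to 60 N. Pads are 32 mm wide; open, the fingers measure 118 mm over their backs; the gripper's body (76 mm by 178 mm) begins 60 mm behind the grasp point.
Start: joints at [70.961, 28.281, 77.091, -0, 74.628, -5.472], TCP at [0.147, 0.608, 0.214] pointing down, gripper open.
Joint ranges: [-166.48, 166.48], [-47.26, 123.95], [12.59, 153.08], [-70.14, 250.14], [6.76, 159.57], [-176.63, 176.63]. Speed limits (degrees/s): [108.29, 108.29, 147.25, 172.46, 172.46, 172.46].

## Interface

Orientations are given as a 3x3 rotation matrix whose columns are the frame's x, y, z axes.
In Python, from rig import arm gives the robot as it stands. Calls block until the motion is done:
- arm.move_to(position, orientation): joint-space move of the TCP to a pose.
- arm.move_l(position, orientation=None, feed=0.15): straight line of the TCP; orientation=None keeps the orientation; feed is the mean speed in m/s.
- arm.move_joints(angles): joint-space move.
- arm.grip(opening): finger opening in m; the grip force is fixed at half the most; returns when the fingers have stopped.
- arm.sleep(seconds).
- arm.solve_ik(position, orientation): joint angles nearest the present ones, or None.
- arm.snapshot(name): name is "scene" or "side" or "wrist"; returns the picture (480x640x3 uint8, red, green, blue); there is no depth.
- arm.get_calibration(name): a dict with "intrinsics" (3x3 intrinsics, pixels), "k1" (the pictures are not rectified: a ray, as slopes to the right and down, at radius r is drawn at 1 + k1 r^2 times it, then the intrinsics apply), "cam_to_world" (4x4, takes a point from camera to world coordinates). Camera axes: x right, y down, z forward; pixel columns grow to the right and rows downward; lengths in m; the calibration is good to about 2 mm. A picture is of the moment at which its call begins: read the wrist's pose just before it. get_calibration takes no time and is no camera call; for the wrist camera it gives the pose at the moment of the call.
A pose or a line that the arm cannot do raises arm.Unreachable and nothing moves.
- arm.sign_off(): hands the job in, once; it reports no verdict.
Readings, each from a call of its own:
- arm.current_t(): time.
- arm.current_joint_positions(): joint angles.
- arm.current_dq(): joint speeds.
- arm.current_tau(): joint torques, N m.
- arm.current_ee_pos(): TCP position.
- arm.current_tool_rot(): TCP orientation.
- arm.current_force(): force on the tool from outside, world axes, zero at the start.
- arm.current_torque(): the same for the moment, N m.
- arm.current_width(): finger opening in m.
Only numpy, scipy, OpenCV 4.12 (cv2) and the standard library are available. Lean on these libraries where they do the work, as an engineer would, in place of code of your own. Each camera call takes 0.05 s, during which the arm holds its last target.

## Working session

There is one attempt and no reset: what is moved stays moved. The work goes in short steps, each a Python script; the robot and the scene stay as the last script left them, time stands still between calls to the robot, and variables do not carry over. Pictures are saved under pics/ and viewed, and the job is handed in when it is done.

```bash
ls; mkdir -p pics
python3 - <<'E'
from rig import arm
import cv2, numpy as np
np.set_printoptions(precision=4,suppress=True)
for n in ["scene","side","wrist"]:
    c=arm.get_calibration(n); print(n,c)
    im=arm.snapshot(n); cv2.imwrite(f"pics/{n}0.png",im[:,:,::-1])
print(arm.current_t(),arm.grip_depth,arm.current_tool_rot(),arm.current_width())
E
```

```text
pics
scene {'intrinsics': array([[444.9632,   0.    , 321.0377],
       [  0.    , 444.9632, 242.6297],
       [  0.    ,   0.    ,   1.    ]]), 'k1': -0.09173533337804178, 'cam_to_world': array([[-0.317 ,  0.6356, -0.704 ,  1.4082],
       [ 0.9484,  0.2067, -0.2404,  0.2047],
       [-0.0073, -0.7438, -0.6683,  0.8574],
       [ 0.    ,  0.    ,  0.    ,  1.    ]])}
side {'intrinsics': array([[558.1898,   0.    , 312.7388],
       [  0.    , 558.1898, 233.9924],
       [  0.    ,   0.    ,   1.    ]]), 'k1': -0.07868115009393435, 'cam_to_world': array([[-0.9762, -0.1469,  0.1598,  0.4543],
       [-0.2168,  0.6942, -0.6863,  0.7595],
       [-0.0102, -0.7046, -0.7095,  0.9831],
       [ 0.    ,  0.    ,  0.    ,  1.    ]])}
wrist {'intrinsics': array([[411.5823,   0.    , 326.4455],
       [  0.    , 411.5823, 235.3283],
       [  0.    ,   0.    ,   1.    ]]), 'k1': -0.07540932720665561, 'cam_to_world': array([[ 0.2347,  0.9373,  0.2575,  0.074 ],
       [ 0.9721, -0.226 , -0.0632,  0.6242],
       [-0.001 ,  0.2652, -0.9642,  0.3838],
       [ 0.    ,  0.    ,  0.    ,  1.    ]])}
0.15 0.0188 [[-0.9721  0.2345 -0.0003]
 [ 0.2345  0.9721 -0.0009]
 [ 0.0001 -0.0009 -1.    ]] 0.09128193956736523
```

View pics/scene0.png

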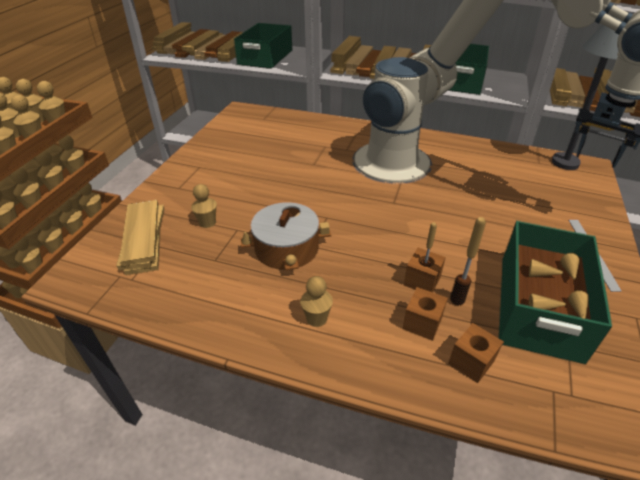

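View pics/side0.png

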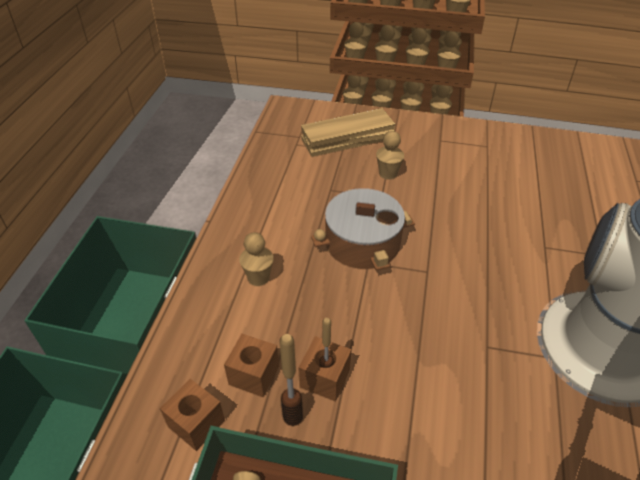

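View pics/wrist0.png

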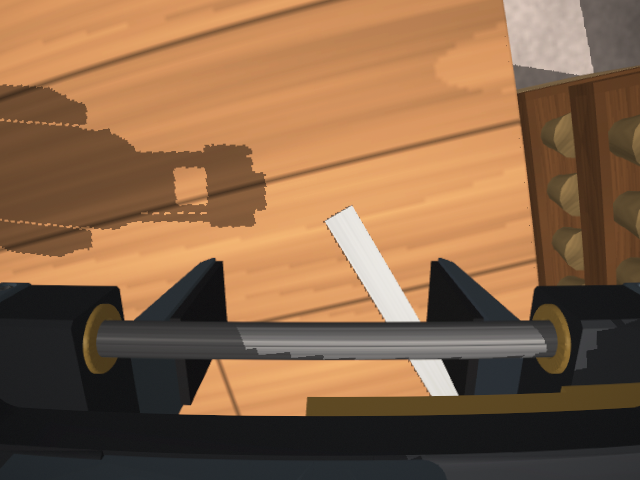

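Candidates. Brush: small one at scene (430,245)/side (326,345), large one standing on the table at scene (468,262)/side (290,380). Blocks: scene (425,268), (426,312), (475,350); side (326,367), (252,362), (192,412). I pick the small brush and the block holding it, which is also nearest the base. Next, close crops to check that.

Run:
```python
import cv2,numpy as np
a=cv2.imread("pics/scene0.png");b=cv2.imread("pics/side0.png")
def cr(im,x,y,w,h,s):return cv2.resize(im[y:y+h,x:x+w],None,fx=s,fy=s,interpolation=cv2.INTER_CUBIC)
cv2.imwrite("pics/c1.png",np.vstack([cr(a,230,180,133,100,6)]))
cv2.imwrite("pics/c2.png",cr(b,300,170,133,100,6))
cv2.imwrite("pics/c3.png",np.hstack([cr(a,390,210,100,150,4),cr(b,270,300,100,150,4)]))
```

```text
(no output)
```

View pics/c1.png

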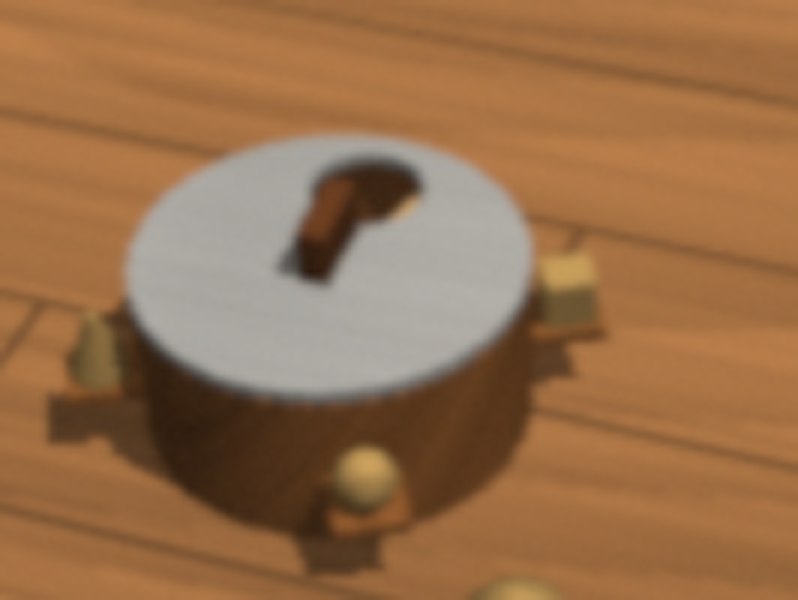

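View pics/c2.png

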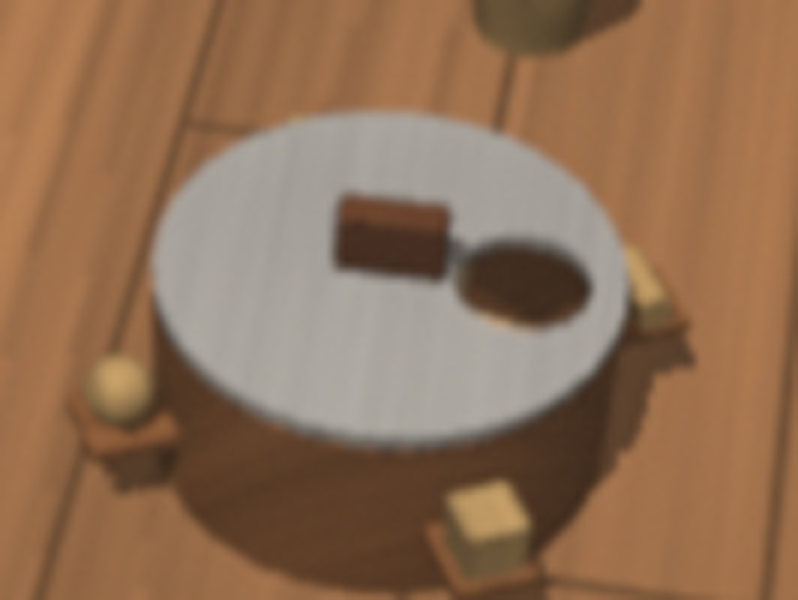

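View pics/c3.png

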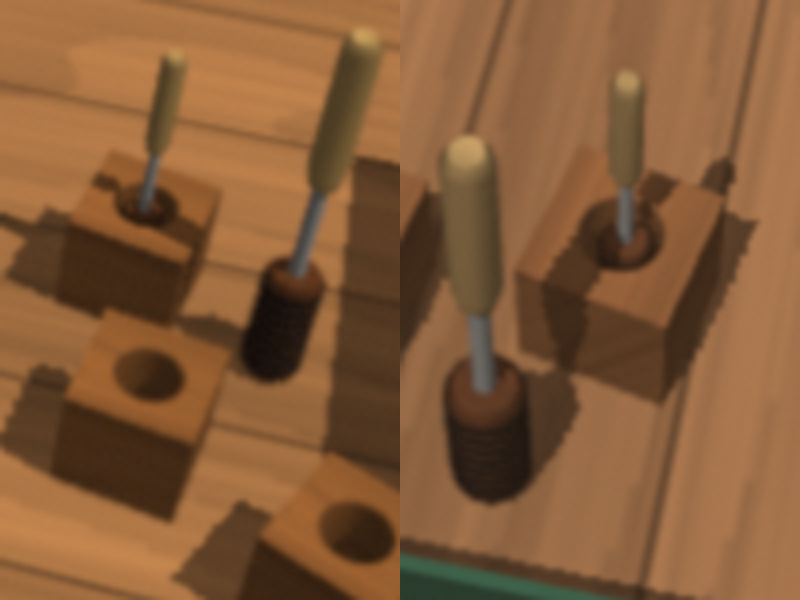

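The crops confirm it. The small brush (about 2/3 the size of the look-alike) stands in the near block. Cone is left in the scene view, ball front, cube right, and the opening is near the cube and dowel side. Now measuring.

```bash
cat > h.py <<'E'
import cv2,numpy as np
from rig import arm
np.set_printoptions(precision=4,suppress=True)
def rays(c,px):
    px=np.asarray(px,float).reshape(-1,2)
    d=np.array([c["k1"],0,0,0,0.])
    n=cv2.undistortPoints(px.reshape(-1,1,2),c["intrinsics"],d).reshape(-1,2)
    M=c["cam_to_world"]
    return M[:3,3],np.c_[n,np.ones(len(n))]@M[:3,:3].T
def onplane(c,px,z):
    o,d=rays(c,px); return o+d*((z-o[2])/d[:,2])[:,None]
def tri(cs,pxs):
    A=np.zeros((3,3));b=np.zeros(3);L=[]
    for c,p in zip(cs,pxs):
        o,d=rays(c,p);d=d[0]/np.linalg.norm(d[0]);P=np.eye(3)-np.outer(d,d);A+=P;b+=P@o;L.append((o,P))
    x=np.linalg.solve(A,b);return x,[np.linalg.norm(P@(x-o)) for o,P in L]
def fitcircle(P):
    A=np.c_[2*P,np.ones(len(P))];s=np.linalg.lstsq(A,(P**2).sum(1),rcond=None)[0]
    return s[:2],np.sqrt(s[2]+s[:2]@s[:2])
def project(c,X):
    M=np.linalg.inv(c["cam_to_world"]);p=M[:3,:3]@np.asarray(X,float)+M[:3,3]
    p=p[:2]/p[2];p=p*(1+c["k1"]*(p@p));K=c["intrinsics"]
    return K[:2,:2]@p+K[:2,2]
def snap(n,name):
    c=arm.get_calibration(n);im=arm.snapshot(n)[:,:,::-1].copy();cv2.imwrite(f"pics/{name}.png",im);return c,im
E
cat > m.py <<'E'
from h import *
for n,roi in (("scene",(240,195,90,70)),("side",(315,180,95,75))):
    c=arm.get_calibration(n);im=cv2.imread(f"pics/{n}0.png")
    x,y,w,h=roi
    hsv=cv2.cvtColor(im,cv2.COLOR_BGR2HSV)
    m=np.zeros(im.shape[:2],np.uint8); m[y:y+h,x:x+w]=((hsv[y:y+h,x:x+w,1]<45)&(hsv[y:y+h,x:x+w,2]>110))*255
    cs,_=cv2.findContours(m,cv2.RETR_EXTERNAL,cv2.CHAIN_APPROX_NONE);k=max(cs,key=cv2.contourArea)
    hull=k[:,0,:]
    P=onplane(c,hull,0.09)[:,:2]
    for _ in range(4):
        ctr,r=fitcircle(P);e=abs(np.linalg.norm(P-ctr,axis=1)-r);P=P[e<max(0.0015,2*np.median(e))]
    print(n,"lid",ctr,r,len(P))
    fill=np.zeros_like(m);cv2.drawContours(fill,[cv2.convexHull(k)],-1,255,-1)
    cv2.imwrite(f"pics/m_{n}.png",cv2.resize(m[y:y+h,x:x+w],None,fx=6,fy=6,interpolation=0))
E
python3 m.py
```

```text
scene lid [ 0.5547 -0.1907] 0.09014743498198166 115
side lid [ 0.5514 -0.1913] 0.09146552918658656 165
```

Run:
```python
from h import *
S=arm.get_calibration("scene");D=arm.get_calibration("side")
C=np.array([.553,-.191])
def dr(n,p):
    v=p[:2]-C;print(n,p,"r",np.linalg.norm(v),"ang",np.degrees(np.arctan2(v[1],v[0])))
dr("cone base",onplane(S,[246.3,243],.04)[0]);dr("cone tip",onplane(S,[245.8,232.3],.074)[0])
dr("ball S",onplane(S,[291,259.7],.054)[0]);dr("ball D",onplane(D,[320,234.7],.054)[0])
dr("cube S",onplane(S,[324.2,225.3],.064)[0]);dr("cube D",onplane(D,[381.3,255.3],.064)[0])
dr("open D",onplane(D,[387,217],.09)[0]);dr("open S",onplane(S,[230+368/6,180+187/6],.09)[0])
for n,a,b in (("hole",(427,260.7),(325.75,358.25)),("top",(433.5,223.7),(327,319.5)),("hbot",(429.5,248),(326.5,346.2)),
  ("bigtop",(481.5,218.7),(287.5,337)),("bigbot",(457.5,301),(292.5,421))):
    print(n,*tri([S,D],[a,b]))
print(onplane(S,[427,260.7],.075),onplane(D,[325.75,358.25],.075))
for n,a,b in (("fig1 head",(201,190),(391,138)),("fig2 head",(316,286),(255,242))): print(n,*tri([S,D],[a,b]))
```

```text
cone base [ 0.6125 -0.2848  0.04  ] r 0.1111032304800798 ang -57.616499046808165
cone tip [ 0.6065 -0.2847  0.074 ] r 0.10792685819758843 ang -60.280122508708786
ball S [ 0.649  -0.1373  0.054 ] r 0.10997072964364048 ang 29.21274232999498
ball D [ 0.6464 -0.1405  0.054 ] r 0.1062067287183998 ang 28.390395439119324
cube S [ 0.5013 -0.0952  0.064 ] r 0.1089095398168061 ang 118.36125855828666
cube D [ 0.4968 -0.0958  0.064 ] r 0.11054021389973846 ang 120.53146099264899
open D [ 0.4987 -0.1945  0.09  ] r 0.054459618109969195 ang -176.30862022332641
open S [ 0.5005 -0.1924  0.09  ] r 0.05254857827508359 ang -178.4709882366153
hole [0.5639 0.1984 0.0738] [np.float64(0.0011047404402164211), np.float64(0.0011047404402164563)]
top [0.563  0.1956 0.1935] [np.float64(0.0010048601806332145), np.float64(0.0010048601806332282)]
hbot [0.5625 0.1984 0.1157] [np.float64(0.0005806149578893547), np.float64(0.0005806149578892995)]
bigtop [0.6058 0.2927 0.266 ] [np.float64(0.0011987969505928594), np.float64(0.001198796950592753)]
bigbot [ 0.6057  0.2963 -0.0034] [np.float64(0.0012151011313837467), np.float64(0.001215101131383738)]
[[0.5662 0.1993 0.075 ]] [[0.5634 0.198  0.075 ]]
fig1 head [ 0.5242 -0.4621  0.1218] [np.float64(0.0007424434770987185), np.float64(0.0007424434770988077)]
fig2 head [ 0.7672 -0.0283  0.1151] [np.float64(0.0017157184725016185), np.float64(0.0017157184725015869)]
```

Drum centre is about (0.553,-0.191), cone direction about -60.5°, and the opening at about -177.4°, so the turn is about +117°. The brush is at (0.563,0.197), with its tall look-alike 0.107 m away at (0.606,0.295), 0.266 m high. Next I hover by the lid and refine with the wrist camera.

```bash
cat >> h.py <<'E'
def R(phi):
    p=np.radians(phi);c,s=np.cos(p),np.sin(p)
    return np.array([[c,s,0],[s,-c,0],[0,0,-1.]])
def stat(s=""):
    print(s,"t",round(arm.current_t(),2),"tcp",np.array(arm.current_ee_pos()),"F",np.array(arm.current_force()),"w",round(arm.current_width(),4),"q",np.array(arm.current_joint_positions()).round(1))
E
python3 - <<'E'
from h import *
q=arm.solve_ik([.505,-.191,.27],R(2.6));print(q)
arm.move_to([.505,-.191,.27],R(2.6));stat()
snap("wrist","w1")
E
```

```text
[-27.0552  18.3627  84.4728  -0.      77.1644  60.3448]
 t 3.23 tcp [ 0.5052 -0.1905  0.2699] F [ 0.6098 -0.2314 -0.2896] w 0.0913 q [-27.   18.4  84.5   0.   77.2  60.3]
```

View pics/w1.png

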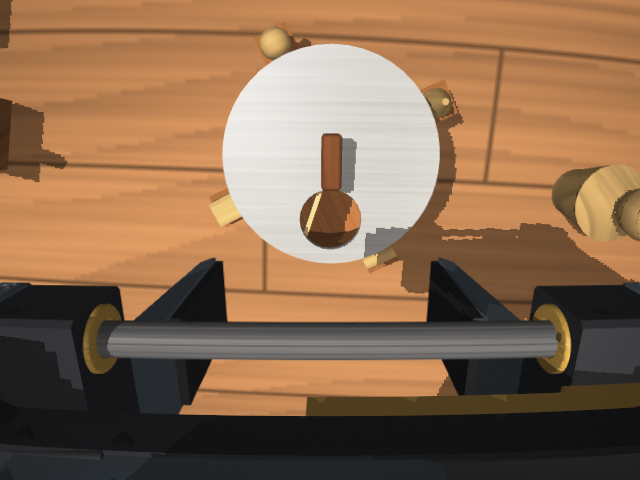

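The lid is at about (331,154), bar at (332,162), opening at (330,219) showing a divider. Ball is at (276,43), cone at (441,103), cube at (226,209), dowel at (380,260).

```bash
cat > m2.py <<'E'
from h import *
import sys
def lidfit(c,im,roi):
    x,y,w,h=roi
    hsv=cv2.cvtColor(im,cv2.COLOR_BGR2HSV);m=np.zeros(im.shape[:2],np.uint8)
    s=hsv[y:y+h,x:x+w];m[y:y+h,x:x+w]=((s[...,1]<50)&(s[...,2]>90))*255
    k=max(cv2.findContours(m,cv2.RETR_EXTERNAL,cv2.CHAIN_APPROX_NONE)[0],key=cv2.contourArea)
    P=onplane(c,k[:,0,:],.09)[:,:2]
    for _ in range(5):
        ctr,r=fitcircle(P);e=abs(np.linalg.norm(P-ctr,axis=1)-r);P=P[e<max(.001,2*np.median(e))]
    print("lid",ctr,r,len(P));return ctr,r
def ang(c,ctr,px,z):
    p=onplane(c,px,z)[0];v=p[:2]-ctr;return p[:2],np.linalg.norm(v),np.degrees(np.arctan2(v[1],v[0]))
E
python3 - <<'E'
from m2 import *
c=arm.get_calibration("wrist");im=cv2.imread("pics/w1.png")
ctr,r=lidfit(c,im,(210,30,245,240))
hsv=cv2.cvtColor(im,cv2.COLOR_BGR2HSV)
# opening+bar: non-steel inside disc
for n,px,z in (("open",(330.5,219.5),.09),("ball",(276,43),.054),("cone tip",(445.5,101),.074),("cube top",(226,209),.064),("dowel",(379,260),.05)):
    print(n,*ang(c,ctr,px,z))
# bar top: reddish bright
m=((hsv[...,0]<15)&(hsv[...,1]>120)).astype(np.uint8);m[:130]=0;m[194:]=0;m[:,:315]=0;m[:,348:]=0
k=max(cv2.findContours(m,0,1)[0],key=cv2.contourArea);rr=cv2.minAreaRect(k);b=cv2.boxPoints(rr);print(rr);P=onplane(c,b,.12)[:,:2];print(P.mean(0))
for i in range(4):
    v=P[(i+1)%4]-P[i];print(np.linalg.norm(v),np.degrees(np.arctan2(v[1],v[0])))
E
```

```text
lid [ 0.5507 -0.1928] 0.09134269464781651 615
open [ 0.4987 -0.1951] 0.052034999459974265 -177.45546090752103
ball [ 0.6471 -0.1404] 0.10976254740421965 28.523896853738457
cone tip [ 0.604  -0.2891] 0.11008715581611794 -60.9958811354078
cube top [ 0.4983 -0.0976] 0.10868717181723837 118.77294469171072
dowel [ 0.4503 -0.2465] 0.11378957308413086 -151.86653278761088
((333.0, 163.5), (59.0, 22.0), 90.0)
[ 0.5495 -0.1943]
0.016706136379183313 -87.31125247129351
0.0452811029329467 -176.77066697794044
0.01727423854779311 92.66518885526668
0.04527220394432489 2.5104517742522394
```

Run:
```python
from h import *
C=[.551,-.1925]
arm.move_to([*C,.16],R(2.5));stat()
arm.move_l([*C,.096],feed=.1);stat()
arm.grip(.010);arm.sleep(.2);stat("grip")
```

```text
t 3.83 tcp [ 0.551  -0.1924  0.1606] F [-0.2179  0.0141  0.3899] w 0.0912 q [-25.1  28.2  86.8  -0.   65.   62.4]
 t 4.62 tcp [ 0.5514 -0.1927  0.0968] F [ 0.3807 -1.0487  0.0864] w 0.0909 q [-25.1  32.8  90.3   0.   56.8  62.4]
grip t 5.95 tcp [ 0.5509 -0.1919  0.096 ] F [1.1504 5.55   2.2166] w 0.0159 q [-25.1  32.8  90.4   0.   56.8  62.4]
```

Bar is gripped (15.9 mm) with only a small side load. Turning.

Run:
```python
from h import *
q=np.array(arm.current_joint_positions());d=116.5
for k in (1,2):
    q[5]-=d/2;arm.move_joints(q);stat("turn")
arm.sleep(.2);T=arm.current_tool_rot();print(np.degrees(np.arctan2(T[1][0],T[0][0])))
arm.grip(.06);stat("open")
arm.move_l([.551,-.1925,.16],feed=.15)
arm.move_to([.565,-.14,.30],R(105))
snap("wrist","w2");snap("side","s2");stat()
```

```text
turn t 6.94 tcp [ 0.5506 -0.1913  0.096 ] F [-1.098   6.0697  2.9718] w 0.0156 q [-25.1  32.8  90.4   0.1  56.8   4.2]
turn t 7.93 tcp [ 0.5499 -0.1913  0.0959] F [-5.8912  3.9914  6.3753] w 0.0158 q [-25.1  32.8  90.5   0.   56.9 -54.1]
118.98195627495552
open t 8.94 tcp [ 0.5509 -0.1919  0.096 ] F [ 0.3179  0.0934 -0.1661] w 0.0599 q [-25.1  32.8  90.4   0.   56.8 -54.1]
 t 10.27 tcp [ 0.5643 -0.14    0.2982] F [ 1.2495 -0.8907 -0.9473] w 0.0599 q [-19.8  20.8  76.1  -0.   83.2 -34.8]
```

View pics/w2.png

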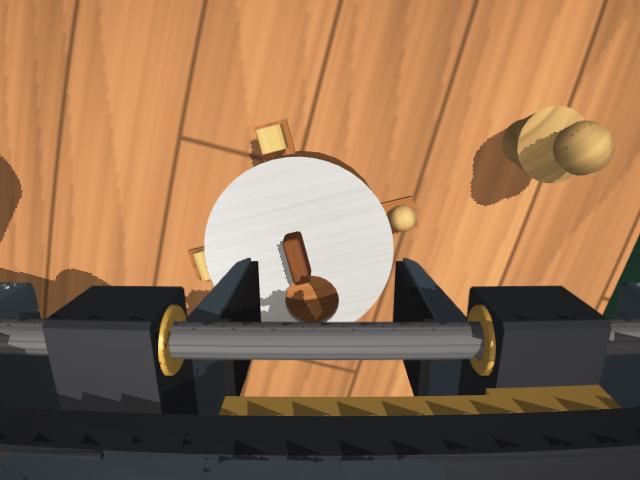

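Opening at about (312,299) shows no divider; bar at (296,258), ball (402,217), cube (272,137), and the cone is hidden behind the gripper. Checking angles by number.

```bash
python3 - <<'E'
from m2 import *
c=arm.get_calibration("wrist");im=cv2.imread("pics/w2.png")
ctr,r=lidfit(c,im,(195,140,205,180))
for n,px,z in (("open",(312,299.5),.09),("ball",(403,218),.054),("cube top",(271,138),.064)):
    print(n,*ang(c,ctr,px,z))
E
python3 - <<'E'
import cv2
b=cv2.imread("pics/s2.png");cv2.imwrite("pics/s2c.png",cv2.resize(b[150:290,290:450],None,fx=4,fy=4,interpolation=2))
E
```

```text
lid [ 0.5502 -0.1849] 0.08547206590727077 237
open [ 0.5748 -0.2366] 0.05724490841166287 -64.51668164045996
ball [ 0.6458 -0.1398] 0.1057556694425631 25.28160518340869
cube top [ 0.4967 -0.0956] 0.10407959418925251 120.92201215695358
```

View pics/s2c.png

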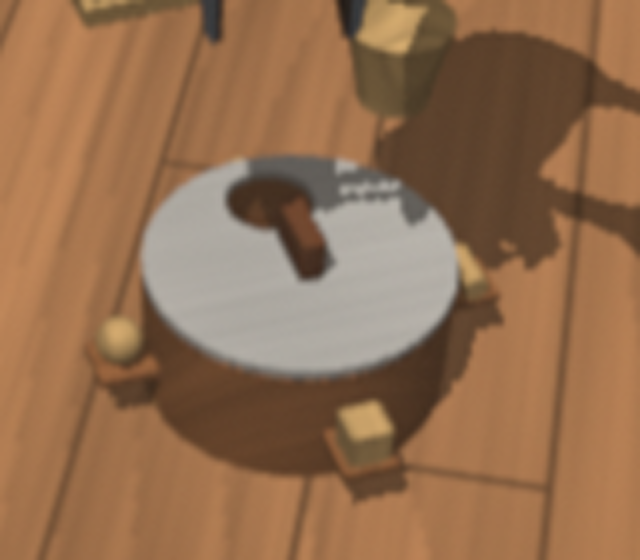

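With the earlier, better centre (this fit was clipped by the gripper) the opening sits at -61.6°, within about 1° of the cone at -61°. The side view agrees: it's opposite the cube, with no divider showing. Next, the brush.

Run:
```python
from h import *
B=np.array([.562,.197]);x=R(-150)[:2,0]
h=B-.03*x*0
arm.grip(.091)
p=B+x*.0
arm.move_to([*(B-0.05*x*-1),.31],R(-150));stat()
snap("wrist","w3")
```

```text
t 12.12 tcp [0.519  0.1714 0.31  ] F [-0.063   0.7489 -0.9931] w 0.0911 q [  12.    17.2   79.9   -0.    83.  -107.8]
```

View pics/w3.png

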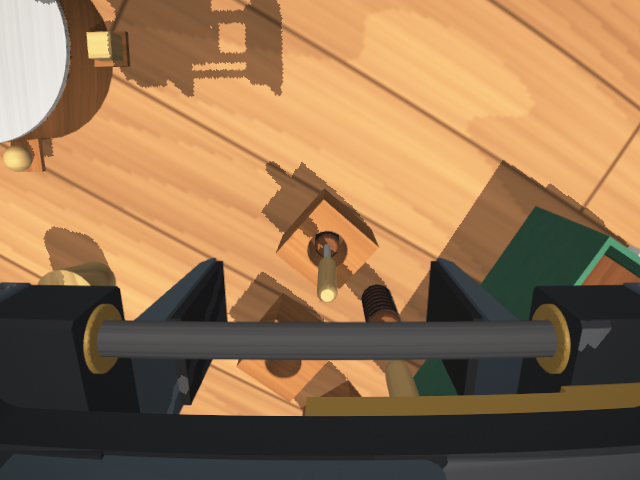

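Wrist view: small brush handle top at (328,296), block hole at (327,248); big brush to the lower right (375,300)–(400,385).

```bash
python3 - <<'E'
from h import *
c=arm.get_calibration("wrist")
print(onplane(c,[328,296],.195),onplane(c,[327,248],.075),onplane(c,[326,275],.13), onplane(c,[325,245],.07))
E
python3 -c "
import cv2
b=cv2.imread('pics/w3.png');cv2.imwrite('pics/w3c.png',cv2.resize(b[180:320,260:400],None,fx=4,fy=4,interpolation=2))"
```

```text
[[0.5628 0.1967 0.195 ]] [[0.5626 0.1956 0.075 ]] [[0.5706 0.1992 0.13  ]] [[0.5621 0.193  0.07  ]]
```

View pics/w3c.png

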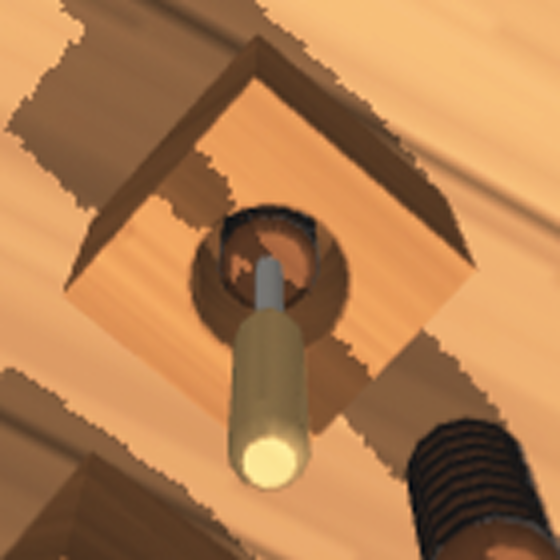

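```bash
python3 - <<'E'
from h import *
c=arm.get_calibration("wrist");print("hole",onplane(c,[327.5,250],.075))
B=[.5627,.1967]
arm.move_l([*B,.25],feed=.2)
arm.move_l([*B,.138],feed=.15);stat("down")
arm.grip(.009);arm.sleep(.15);stat("grip")
arm.move_l([*B,.29],feed=.15);stat("up")
snap("wrist","w4");snap("side","s4");snap("scene","sc4")
E
python3 -c "
import cv2,numpy as np
f=lambda n,x,y:cv2.resize(cv2.imread(f'pics/{n}.png')[y:y+180,x:x+130],None,fx=3,fy=3,interpolation=2)
cv2.imwrite('pics/cc4.png',np.hstack([f('s4',260,230),f('sc4',370,150)]))"
```

```text
hole [[0.5642 0.1972 0.075 ]]
down t 13.62 tcp [0.5632 0.1968 0.1391] F [-0.4808  0.4038 -0.1141] w 0.0909 q [  13.5   30.5   86.3   -0.    63.1 -106.5]
grip t 14.9 tcp [0.5627 0.1967 0.138 ] F [ 0.1454  0.5495 -0.754 ] w 0.0156 q [  13.5   30.6   86.4    0.    63.  -106.5]
up t 16.07 tcp [0.5623 0.1966 0.2891] F [-0.4134 -0.0524 -0.0336] w 0.0154 q [  13.5   22.4   75.1   -0.    82.6 -106.5]
```

View pics/w4.png

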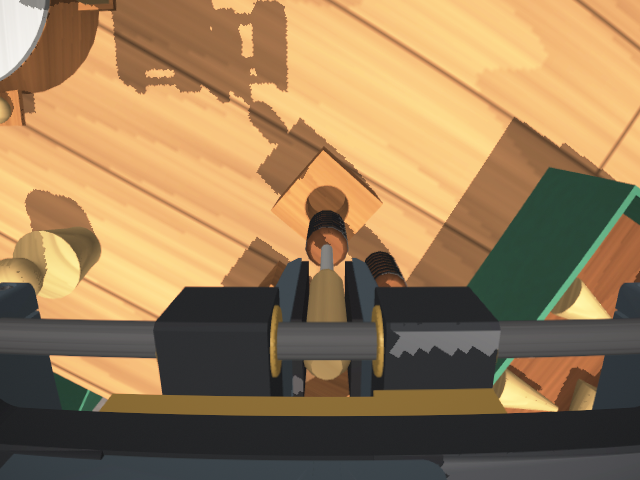

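View pics/cc4.png

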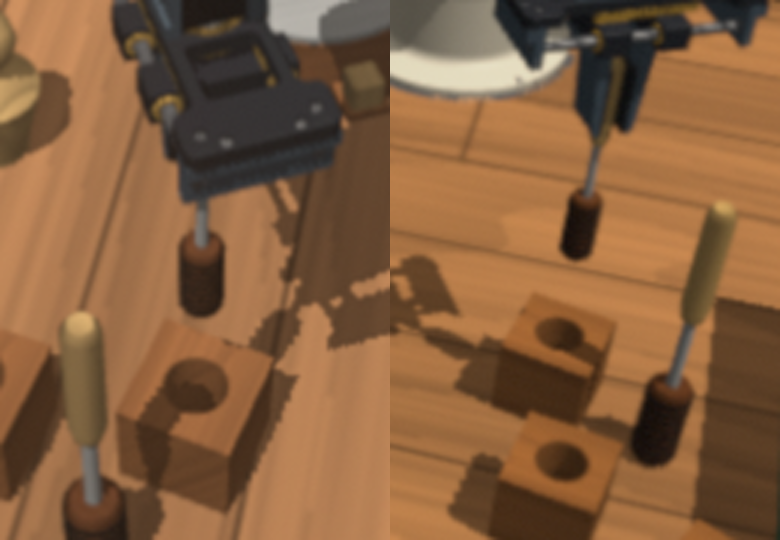

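Brush is lifted and hanging upright below the fingers. I check the tip by two views, then carry it to the opening.

```bash
python3 - <<'E'
from h import *
S=arm.get_calibration("scene");D=arm.get_calibration("side")
print(tri([S,D],[(431.7,235),(327.3,333)]))
O=[.5762,-.238]
arm.move_l([*O,.29],R(-150),feed=.25);arm.sleep(.2);stat("over")
snap("side","s5");snap("scene","sc5");snap("wrist","w5")
E
python3 -c "
import cv2,numpy as np
f=lambda n,x,y:cv2.resize(cv2.imread(f'pics/{n}.png')[y:y+180,x:x+130],None,fx=3,fy=3,interpolation=2)
cv2.imwrite('pics/cc5.png',np.hstack([f('s5',310,110),f('sc5',220,130)]))"
```

```text
(array([0.5614, 0.1973, 0.1568]), [np.float64(0.0003508759292311766), np.float64(0.00035087592923108954)])
over t 18.31 tcp [ 0.5763 -0.2374  0.2901] F [0.2418 0.2002 0.0661] w 0.0156 q [ -27.9   24.7   71.     0.    84.2 -147.9]
```

View pics/cc5.png

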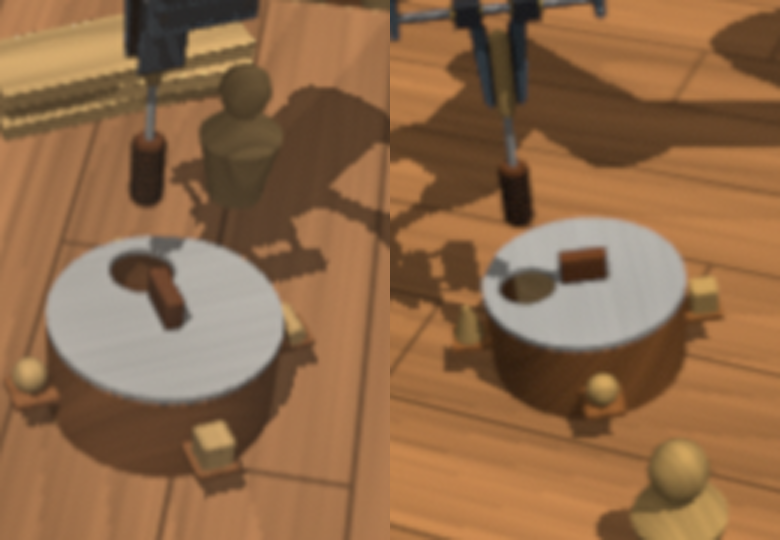

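View pics/w5.png

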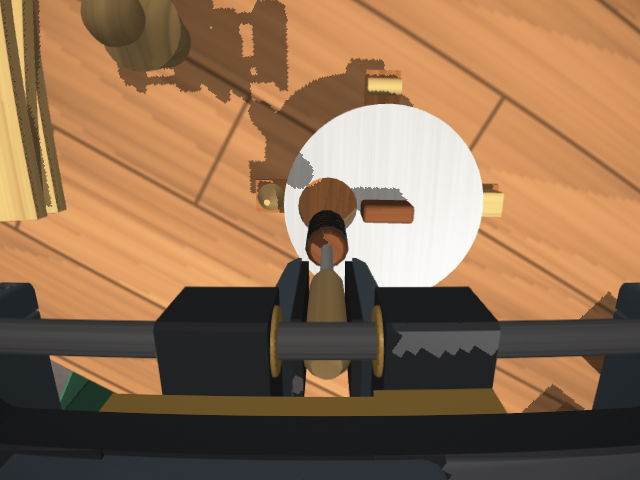

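The hole at (327,206) lies in line with the bar and the cone at (268,196), and the brush hangs just short of it in perspective. Descending with force checks.

Run:
```python
from h import *
c=arm.get_calibration("wrist");print("opening",onplane(c,[327.5,206],.09))
O=[.5762,-.238]
arm.move_l([*O,.225],feed=.12);stat("above hole")
for z in (.19,.16,.143):
    arm.move_l([*O,z],feed=.1);F=np.array(arm.current_force());print(z,F)
    if np.linalg.norm(F)>8: print("STOP");break
stat()
snap("side","s6");snap("scene","sc6")
```

```text
opening [[ 0.5753 -0.2382  0.09  ]]
above hole t 19.15 tcp [ 0.5765 -0.2382  0.2256] F [-0.6702 -0.2184 -0.9475] w 0.0155 q [ -27.9   27.6   76.4    0.    76.  -147.9]
0.19 [ 0.2869  0.6428 -0.6546]
0.16 [ 0.4341  0.8124 -0.5274]
0.143 [ 0.4312  0.7499 -0.7681]
 t 20.42 tcp [ 0.5761 -0.238   0.1432] F [ 0.4312  0.7499 -0.7681] w 0.0153 q [ -27.9   32.3   82.    -0.    65.8 -147.9]
```

```bash
cat >> h.py <<'E'
def press(O,z0,zmin,thr=5,step=.0015,feed=.03):
    f0=np.array(arm.current_force());z=z0
    while z>zmin:
        z-=step;arm.move_l([*O,z],feed=feed);arm.sleep(.05);f=np.array(arm.current_force())-f0
        if np.linalg.norm(f)>thr: break
    print("contact",z,f,arm.current_t());return z
E
python3 - <<'E'
from h import *
O=[.5762,-.238]
z=press(O,.143,.130);stat()
E
```

```text
contact 0.13549999999999998 [-1.1522 -0.1649  4.9797] 22.0167
 t 22.02 tcp [ 0.5766 -0.2382  0.136 ] F [-0.2557 -0.386   4.5618] w 0.0153 q [ -27.9   32.7   82.4    0.    64.8 -147.9]
```

First floor contact at the expected height (TCP 0.1355, tip about 8 mm). Now up past half depth (tip about 62 mm) and down to the floor again.

```bash
python3 - <<'E'
from h import *
O=[.5762,-.238]
arm.sleep(.3)
arm.move_l([*O,.190],feed=.1);arm.sleep(.2);stat("up")
arm.move_l([*O,.141],feed=.1);arm.sleep(.1)
z=press(O,.141,.130);arm.sleep(.3);stat("floor2")
snap("side","s7");snap("scene","sc7")
arm.move_l([*O,.29],feed=.15);arm.sleep(.1);stat("out")
snap("side","s8");snap("scene","sc8");snap("wrist","w8")
E
python3 -c "
import cv2,numpy as np
f=lambda n,x,y:cv2.resize(cv2.imread(f'pics/{n}.png')[y:y+150,x:x+130],None,fx=3,fy=3,interpolation=2)
cv2.imwrite('pics/cc7.png',np.hstack([f('s7',310,130),f('sc7',220,150)]))
cv2.imwrite('pics/cc8.png',np.hstack([f('s8',310,130),f('sc8',220,150)]))"
```

```text
up t 23.21 tcp [ 0.5759 -0.2378  0.1893] F [ 0.0892 -0.6172  0.1648] w 0.0154 q [ -27.9   29.5   79.1    0.    71.5 -147.9]
contact 0.13499999999999998 [-1.3724  1.1585 11.9377] 25.15
floor2 t 25.45 tcp [ 0.5766 -0.2382  0.1359] F [-1.6203  1.6999 11.1127] w 0.0154 q [ -27.9   32.7   82.4    0.    64.8 -147.9]
out t 26.83 tcp [ 0.5758 -0.2378  0.289 ] F [ 0.0455 -0.8526 -1.1695] w 0.0154 q [ -27.9   24.8   71.1   -0.    84.2 -147.9]
```

View pics/cc7.png

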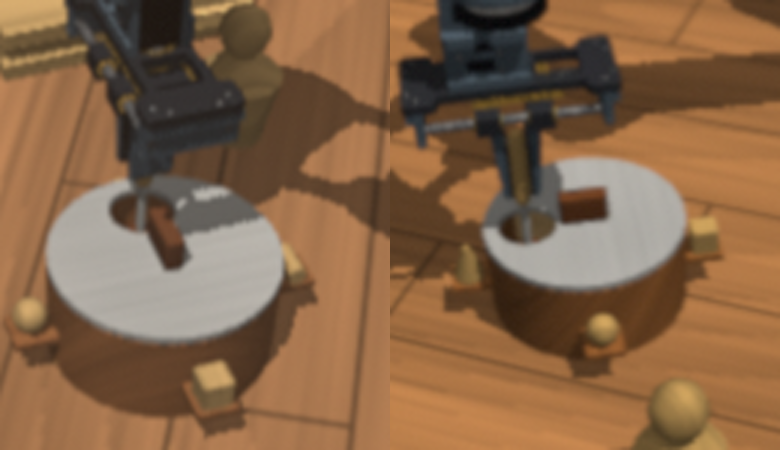

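View pics/cc8.png

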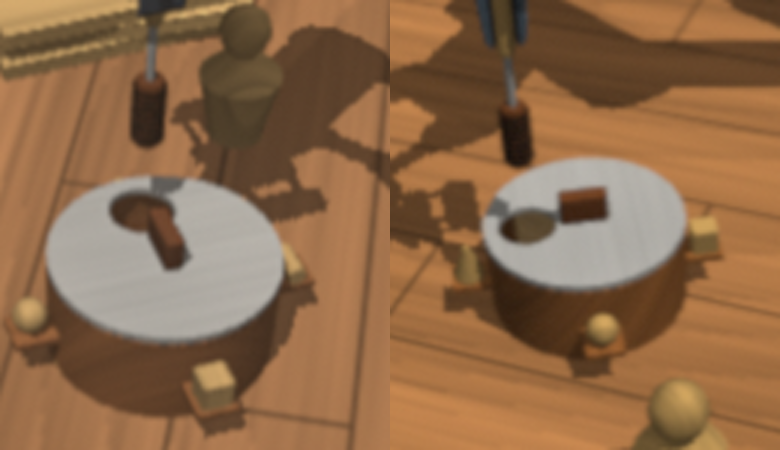

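View pics/w8.png

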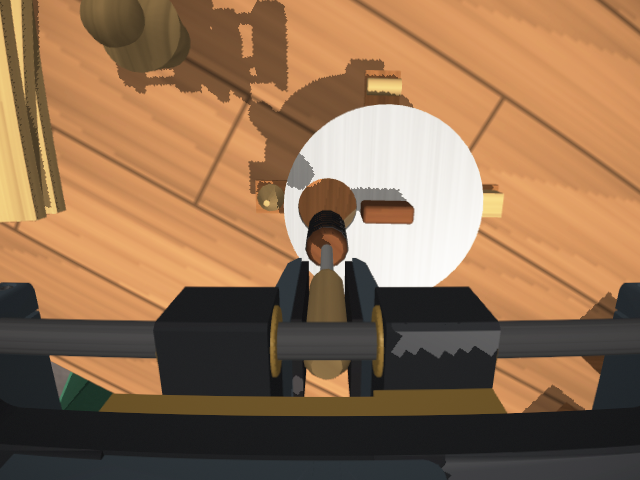

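Brush at the floor in the cone cell (stem at scene crop (525,225)); after withdrawal the lid is unmoved and the brush is still straight. Returning it to the block.

```bash
python3 - <<'E'
from h import *
B=[.5630,.1968]
arm.move_l([*B,.29],R(-150),feed=.25);arm.sleep(.2);stat("over")
arm.move_l([*B,.215],feed=.12);print(np.array(arm.current_force()))
for z in (.18,.155,.142):
    arm.move_l([*B,z],feed=.1);F=np.array(arm.current_force());print(z,F)
    if np.linalg.norm(F)>8: print("STOP");break
else:
    arm.sleep(.1);press(B,.142,.1365,thr=3,step=.001)
stat();snap("side","s9");snap("scene","sc9")
E
python3 -c "
import cv2,numpy as np
f=lambda n,x,y:cv2.resize(cv2.imread(f'pics/{n}.png')[y:y+180,x:x+130],None,fx=3,fy=3,interpolation=2)
cv2.imwrite('pics/cc9.png',np.hstack([f('s9',260,250),f('sc9',370,150)]))"
```

```text
over t 29.07 tcp [0.5631 0.1962 0.29  ] F [-0.5007  0.7539 -1.1406] w 0.0153 q [  13.5   22.4   74.9   -0.    82.7 -106.5]
[-0.3294  0.5585  0.1279]
0.18 [-1.0452  0.1326 -1.0989]
0.155 [ 0.7538 -0.1394  0.5254]
0.142 [ 0.4728 -0.7102 -0.9353]
contact 0.13699999999999998 [-2.3083 -0.412  12.7526] 32.6333
 t 32.63 tcp [0.5635 0.1969 0.1379] F [-1.9383 -0.894  12.4829] w 0.0154 q [  13.5   30.7   86.3    0.    62.9 -106.5]
```

View pics/cc9.png

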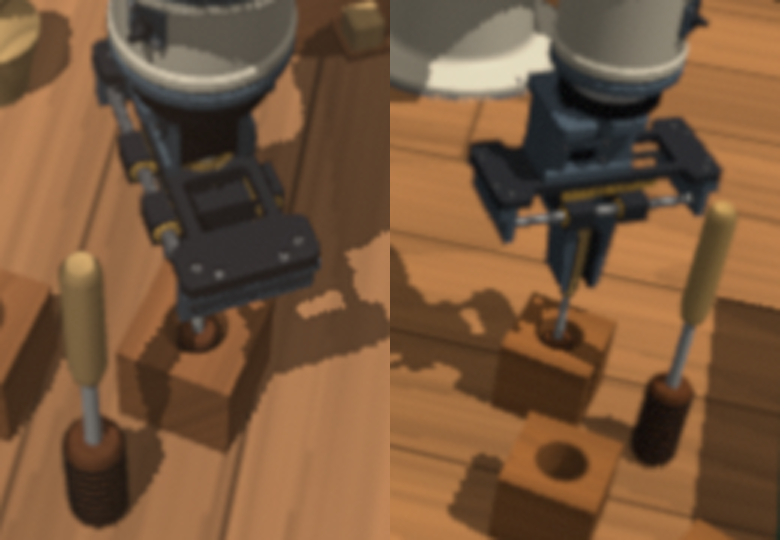

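```bash
python3 - <<'E'
from h import *
B=[.5630,.1968]
arm.move_l([*B,.1378],feed=.03);arm.sleep(.15);stat("relieved")
arm.grip(.05);arm.sleep(.2);arm.grip(.091)
arm.move_l([*B,.27],feed=.12);stat("clear")
x=R(-150)[:2,0];arm.move_l([*(np.array(B)+.05*x),.31],feed=.2);arm.sleep(.2)
snap("wrist","w10");
arm.move_to([.40,.05,.36],R(-150));arm.sleep(.3);snap("side","s10");snap("scene","sc10");stat()
E
python3 -c "
import cv2,numpy as np
f=lambda n,x,y:cv2.resize(cv2.imread(f'pics/{n}.png')[y:y+180,x:x+130],None,fx=3,fy=3,interpolation=2)
cv2.imwrite('pics/cc10.png',np.hstack([f('s10',260,270),f('sc10',370,170)]))"
```

```text
relieved t 33.13 tcp [0.5632 0.1968 0.138 ] F [ 0.2523 -0.1659  5.2496] w 0.0154 q [  13.5   30.7   86.3   -0.    63.  -106.5]
clear t 36.05 tcp [0.5626 0.1967 0.2692] F [-0.4561 -0.6427 -0.465 ] w 0.091 q [  13.5   23.2   76.8    0.    80.  -106.5]
 t 37.91 tcp [0.4002 0.0502 0.3598] F [ 0.8473 -0.145   0.2053] w 0.0914 q [  -1.3    2.2   91.3   -0.    86.6 -121.4]
```

View pics/cc10.png

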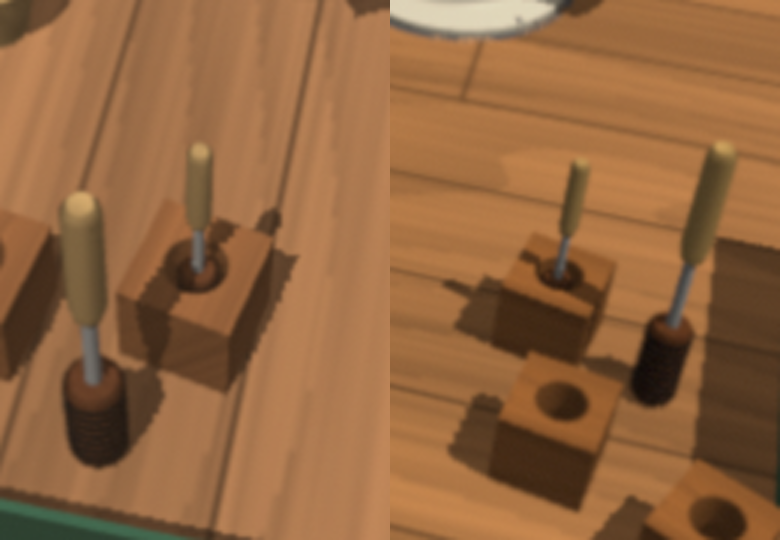

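View pics/sc10.png

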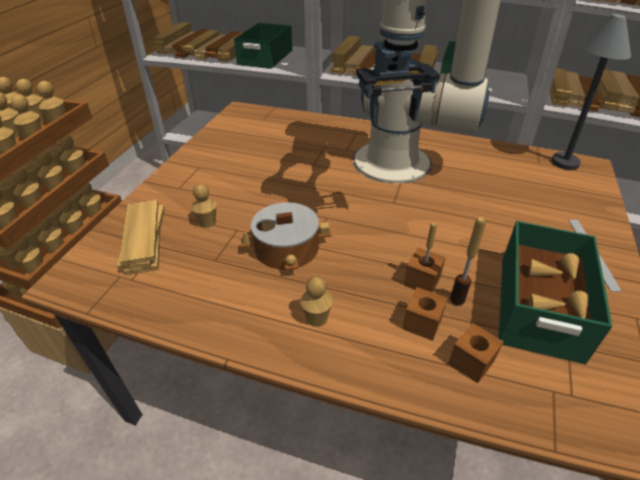

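View pics/s10.png

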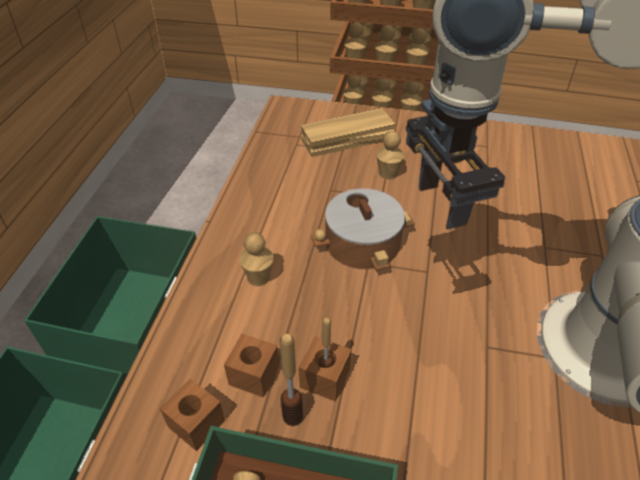

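The brush stands upright in the near block (scene (430,245), side (326,345)), the opening faces the cone (scene (266,225), side (357,202)), and both figures are where they were. Handing in.

Run:
```python
from h import *
a=cv2.imread("pics/scene0.png").astype(int);b=cv2.imread("pics/sc10.png").astype(int)
for n,(x,y) in (("fig1",(185,180)),("fig2",(298,275))): print(n,abs(a-b)[y:y+52,x:x+36].mean())
c=arm.get_calibration("scene");C=np.array([.553,-.191]);p=onplane(c,[266,225.3],.09)[0][:2]-C;print(np.hypot(*p),np.degrees(np.arctan2(p[1],p[0])))
arm.sign_off();print(arm.current_t())
```

```text
fig1 0.7086894586894587
fig2 0.7357549857549858
0.051463646305638634 -59.028036618853335
the job is handed in; nothing more can be done
the job is handed in; nothing more can be done
```

I turned the lid about 116.5° by its bar so its opening lies over the cone compartment, scrubbed that compartment with the smaller brush, and stood the brush back in its block. I handed the job in at about 38 s on the robot's clock.

- **Scrubbing:** The brush touched the floor at a tip height of about 8 mm. It rose to about 62 mm, then touched the floor again with a contact force of about 11 N.
- **Brush:** It stands upright in the block nearest the base, released and clear of the gripper.
- **Lid:** The last scene view puts the opening at -59°. The wrist view after the turn put it at -61.6°, and the cone is at about -61°. The two views differ by about 2.5°, or 2 mm, well inside the 9 mm margin, and no divider shows in the opening.
- **Figures:** Both are unchanged between the first and last scene pictures, differing by less than 1 grey level on average.
- **A check that went wrong:** One lid-circle fit was thrown off because the gripper hid part of the rim. I dropped it and used the earlier, cleaner centre instead.

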